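Close the fixture's jaw and lock it with the cross pin

ROBOT

A 7-joint arm with a two-finger parallel gripper is mounted at the origin on a cart in front of the work surface, level with it; the furniture and walls round the work are solid. World frame = base frame: x ahead of the robot, y to its left, z up, the work surface at z = 0. Lengths are in m, angles in rad, forces in N, time in s.
With the tool pointing down it reaches from about 0.4 to 0.875 m from the base axis. Payload 19.3 kg.
Tool frame: the origin (TCP) lies at the very end of the fingers, on their centre line; the grasp point (between the pads) lies 19 mm behind it; z points along the fingers, y is the line along which they close (so a half turn about z gives the same grasp; the last joint's range is limited). The gripper opens to 85 mm and grips with 20 to 120 N. Pads are 22 mm wide; open, the fingers measure 114 mm over their backs; the gripper's body (76 mm by 85 mm) begins 54 mm behind the grasp point. The pads swing forward as they close: fully open they stand 13 mm farther back than shut.
Start: joints at [-1.321, 0.521, -0.036, 1.599, 0.021, 1.021, -0.113], TCP at [0.197, 0.593, 0.231] pointing down, gripper open.
Joint ranges: [-2.91, 2.91], [-0.3, 2.13], [-1.5, 1.42], [0.17, 2.43], [-1.26, 4.41], [0.16, 1.93], [-2.52, 2.52]. Speed limits (rad/s): [1.89, 1.89, 2.39, 2.39, 3.01, 3.01, 3.01].

INTERFACE

Orientations are given as [roll, pitch, yaw] about the fixed x, y, z axes, in that order (R = Rz(yaw) Ry(pitch) Rx(roll)).
In Python, from workcell import bot gives the robot as it stands. The module is installed in compiled form; this text tells all that it offers.
- The arm moves only by the tool apply_moves, never from a script. Its arguments are lists of equal length, an entry for each row: "claw": the finger opening in m, from 0 to 0.0854; "xyz": the shift along the tool's x, y, z in m, a list of three; "twist": the turn, a rotation vector about the tool's x, y, z in rad, a list of three. A call has 1 to 20 rows; each row shifts and turns the commanded pose from where the row before left it, along the tool's axes as they then stand; what a row does not reach is not made up. A row lasts 1/10 s, in which the tool goes at most 50 mm and 8.59 degrees, less where a joint would pass 70% of its speed; a pose out of reach is approached as far as the arm can. A call with a gripper value outside its range is refused whole. The fingers move at their own pace and stop on an object; "force" is the grip in N (left out, the last holds). Time passes only in rows, so rows that do not move let the fingers close. It gives the time, the measured TCP pose, the force, the opening and the grip force at its end, in the units of the state.
- bot.observe(): the state, without advancing time (a new reading comes with each control period).
- bot.grab_frame(name): name is "scene" or "top" or "wrist"; returns a dict with "img" (480x640x3 uint8, red, green, blue), "vfov" (degrees; the focal length in pixels is half the picture's height over the tangent of half this angle, whatever the lens; pixels are square), "cx", "cy" (the principal point, pixels), "view" (4x4, takes a point from world to camera coordinates). Camera axes: x right, y up, looking along -z (the intrinsics and any distortion apply to the point x, -y, -z); pixel columns grow to the right and rows downward; lengths in m; the calibration is good to about 2 mm. The wrist camera is an equidistant fisheye: a pixel r from the principal point sees the ray r / f radians off the axis. A picture is of the moment at which its call begins. There is no depth.
- bot.job_done(): hands the job in; it is judged then, once.
Trained networks look in the newest picture that a camera, given by its name, has taken for a name from the list of things; names that differ only in an ending like _2 or _b are one class to them, and where a whole thing is asked for, a point or a joint stands for the part that bears it (a point fixed in the world has none). Each returns a list of dicts, best first, with "score" (0 to 1); they miss things now and then, are a little off and sometimes report something else, mostly with a low value. They report only what shows in the picture. A call takes as long as a camera call.
- bot.find_in(camera, query): "position" ([x, y, z] in m, in world coordinates, good to about 4 mm: the middle of the surface that is visible of it).
The state is a dict: "clock": time; "qpos": joint angles; "qd": joint speeds; "joint_efforts": joint torques, N m; "position": TCP position; "tool_rot": TCP orientation; "force": force on the tool from outside, world axes, zero at the start; "moment": the same for the moment, N m; "grip_width": finger opening in m; "finger_force": force on a finger pad.
Only numpy, scipy, OpenCV 4.12 (cv2) and the standard library are available. Lean on these libraries where they do the work, as an engineer would, in place of code of your own. Each camera call takes 0.05 s, during which the arm holds its last target. There are 200 camera calls.

TASK

Push the sliding jaw of the fixture fully home towards the clamped vee block. Then push the locking pin that lies on the fixture's rest through the lug in front of it, the jaw and the far lug, until the pin's rear end is flush with the outer face of the lug it entered, and draw back. Leave the loose v-block, turned die and ink bottle where they stand.

Things in the scene. Friction and masses are not known exactly. Their poses are not given: they have to be found in the camera images.
- fixture: Steel fixture fixed to the bench; base plate 12 mm thick, x = -100..128, y = -50..130 mm in its own frame. Origin on the bench top under the crossing of jaw and cross bore; +x is the jaw's closing direction (away from the robot), +y points to the pin's rest (robot's left). A vee block (top z = 48) is already set in it at x = 63..110.
- rest_top (a point): Middle of the flat top of the pin's rest (fixture frame x = 0, y = 76, z = 32 mm), a block 62 mm wide in x reaching from the near lug to y = 125. On it two low guide strips (4 mm high, top z = 36, to y = 98, inner edges at x = +-7.8) keep the pin in line with the holes.
- jaw (a joint): Sliding block between the lugs, 94 (x) x 32 (y) mm, z = 14..60, with a 19.5 mm cross hole along y. Value in m: 0 = drawn back towards the robot, 0.045 = fully home at its stop, where its hole lines up with the lugs'. Starts at 0 to 0.02; about 3 N of friction; stays where left. Until home it blocks the pin. Strips beside its path reach z = 22 mm.
- jaw_back (a point): Centre of the jaw's flat rear face (towards the robot, 32 mm wide, 46 mm high), 37 mm above the bench; push here along the fixture's +x. When home it lies at x = -32 mm in the fixture's frame, 10 mm behind the lugs.
- bore_mouth (a point): Centre of the hole on the outer face of the near lug (fixture frame x = 0, y = 27, z = 40.5 mm); the pin goes in along -y. The near lug (y = 17..27) and the far lug (y = -27..-17) are upright steel plates 44 mm wide in x, top z = 60, each with a 19.5 mm through hole along y, its mouth chamfered 1.5 mm.
- pin_centre (a point): Middle of the loose locking pin: plain steel rod, 16 mm in diameter, 68 mm long, about 0.11 kg, lying on the rest between the guide strips along the fixture's y, its axis (own y) 40 mm above the bench. It can roll about its own axis. Above the strips its end face is clear from z = 36 to 48 mm.
- pin_nose (a point): Centre of the pin's tapered nose, facing the near lug (its tip is 11 mm in diameter, the taper 5 mm long).
- pin_rear (a point): Centre of the pin's flat rear end, facing away from the lug; push here. Once the pin is home the nose stands 14 mm out of the far lug; a closed gripper is too wide to enter the hole, so the near lug's face stops the fingers when the end is flush.
- v_block: Bystander: loose steel v-block, 46 x 44 x 36 mm; origin at the centre of its underside.
- turned_die: Bystander: loose round turned die, 73 mm in diameter, 74 mm high; origin at the centre of its underside.
- ink_bottle: Bystander: small dark blue bottle, 41 mm in diameter, 72 mm high; origin at the centre of its underside.

How it is judged:
On the way:
1. the jaw is fully home while the pin is still outside the near lug's hole or barely in it (value of joint jaw above 0.043 m and y of pin_nose in the frame of fixture above 0.012 m), for 0.2 s.
At the end, for the whole second after the job is handed in: The jaw is home (within 2 mm of its stop) and at rest; the pin goes through the near lug, the jaw and the far lug, its rear end flush with the near lug's outer face (at most 7 mm proud or 9 mm sunk), its nose out of the far lug, in line with the bore within 5 mm sideways, 6 mm in height and 0.1 rad (value of joint jaw above 0.043 m and y of pin_rear in the frame of fixture between 0.018 and 0.034 m and y of pin_nose in the frame of fixture below -0.032 m and x of pin_rear in the frame of bore_mouth between -0.005 and 0.005 m and z of pin_rear in the frame of bore_mouth between -0.006 and 0.006 m and angle between the y axis of pin_centre and the y axis of fixture, either way round below 0.1 rad and velocity of joint jaw between -0.02 and 0.02 m/s); the robot touches nothing.
It fails at once if the v-block is pushed more than 30 mm from its place (distance of v_block from where it was at the start of the episode above 0.03 m).
It fails at once if the turned die is pushed more than 30 mm from its place (distance of turned_die from where it was at the start of the episode above 0.03 m).
It fails at once if the ink bottle is pushed more than 30 mm from its place (distance of ink_bottle from where it was at the start of the episode above 0.03 m).
It also fails if it takes over 45 s, if anything falls off the work surface, if the arm or the gripper's body presses on something with over 40 N, if the wrist force passes 120 N, or if a joint passes its speed limit or range.

## Working session

There is one attempt and no reset: what is moved stays moved. The work goes in short steps, Python scripts to look and compute and a tool call to move; the robot and the scene stay as the last step left them, time stands still between calls to the robot, and variables do not carry over. Pictures are saved under pics/ and viewed, at most 10 in all, crops included, and the job is handed in when it is done.

Besides the shell and the picture viewer there is one more tool, called after "Call:" as name(argument=value, ...) on one line, values as JSON. apply_moves: Moves the arm, as the interface text tells. Its arguments: {"type":"object","properties":{"claw":{"type":"array"},"xyz":{"type":"array"},"twist":{"type":"array"},"force":{"type":"number"}},"required":["claw","xyz","twist"]}

```bash
mkdir -p pics
python3 - <<'E'
from workcell import bot
import cv2
s=bot.observe(); print(s['clock'],s['position'],s['tool_rot'],s['grip_width'],s['force'])
for c in ('scene','top'):
    f=bot.grab_frame(c); cv2.imwrite(f'pics/{c}1.png',f['img'][:,:,::-1])
    print(c,f['vfov'],f['cx'],f['cy'],f['view'].round(4).tolist())
    for q in ('fixture','rest_top','jaw','jaw_back','bore_mouth','pin_centre','pin_nose','pin_rear','v_block','turned_die','ink_bottle'):
        print(q,[(d['position'].round(4).tolist() if hasattr(d['position'],'round') else d['position'],round(d['score'],2)) for d in bot.find_in(c,q)[:2]])
E
```

```text
0.0 [0.19639574 0.59303501 0.23075991] [-3.14055060e+00  5.63804111e-05  2.82182939e+00] 0.08501605182171357 [-0.62722785 -0.3097944  -0.84166552]
scene 45.86096455285035 319.3188798765092 247.3200842427577 [[0.4918, -0.8707, -0.0052, -0.3096], [0.458, 0.2536, 0.852, -0.3168], [-0.7405, -0.4214, 0.5235, -1.0058], [0.0, 0.0, 0.0, 1.0]]
fixture [([0.5215, -0.0149, 0.0143], 0.57), ([0.4332, -0.3786, 0.0242], 0.44)]
rest_top [([0.521, -0.0113, 0.0123], 0.79)]
jaw [([0.5106, -0.0288, 0.0592], 0.92)]
jaw_back [([0.5113, -0.0304, 0.0613], 0.88)]
bore_mouth [([0.5179, -0.012, 0.0186], 0.84)]
pin_centre [([0.5376, 0.0582, 0.048], 0.44)]
pin_nose [([0.6211, -0.3455, 0.0525], 0.74), ([0.5364, 0.0529, 0.0428], 0.64)]
pin_rear [([0.5379, 0.0529, 0.0437], 0.57)]
v_block [([0.4326, -0.3798, 0.0274], 0.82)]
turned_die [([0.6236, -0.339, 0.0557], 0.89)]
ink_bottle [([0.6081, 0.309, 0.0359], 0.71)]
top 46.190221523338515 325.4865726485229 242.8182825646696 [[-0.0157, -0.9999, 0.0001, -0.0331], [0.9841, -0.0154, 0.177, -0.5739], [-0.177, 0.0029, 0.9842, -1.3462], [0.0, 0.0, 0.0, 1.0]]
fixture [([0.5647, 0.0166, 0.0116], 0.67)]
rest_top [([0.5584, 0.0132, 0.013], 0.87)]
jaw [([0.5353, -0.0292, 0.0585], 0.56)]
jaw_back [([0.5409, -0.0241, 0.0603], 0.92), ([0.5466, 0.0569, 0.0451], 0.28)]
bore_mouth [([0.5628, 0.0159, 0.0129], 0.88)]
pin_centre [([0.5444, 0.0592, 0.049], 0.53)]
pin_nose [([0.5431, 0.0597, 0.0474], 0.72)]
pin_rear [([0.5432, 0.0572, 0.0476], 0.45)]
v_block [([0.4432, -0.3738, 0.0305], 0.58), ([0.542, 0.0563, 0.0469], 0.46)]
turned_die [([0.6413, -0.3354, 0.0695], 0.55)]
ink_bottle [([0.6083, 0.314, 0.0463], 0.73)]
```

Run:
```python
import cv2
for n,(a,b,c,d) in {'scene':(170,420,160,500),'top':(140,340,210,430)}.items():
    cv2.imwrite(f'pics/{n}c.png',cv2.resize(cv2.imread(f'pics/{n}1.png')[a:b,c:d],None,fx=(2.3 if n=='scene' else 3),fy=(2.3 if n=='scene' else 3),interpolation=cv2.INTER_CUBIC))
```

```text
(no output)
```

View pics/scenec.png

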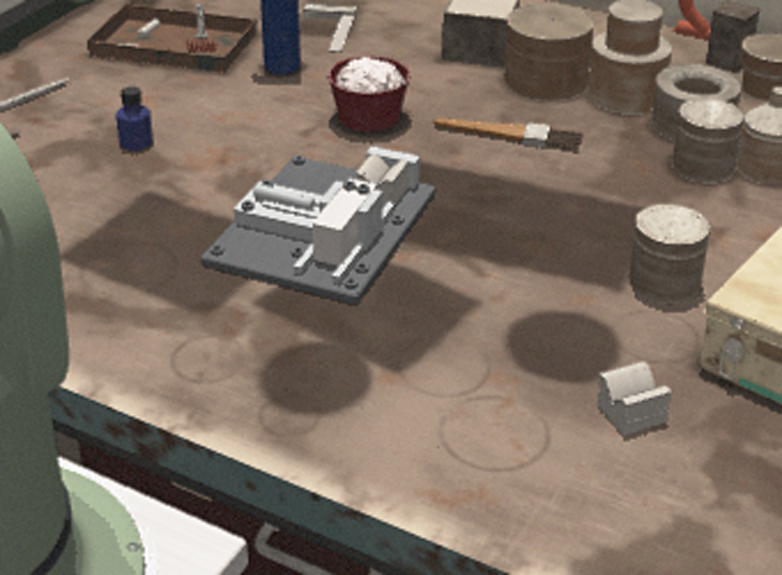

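View pics/topc.png

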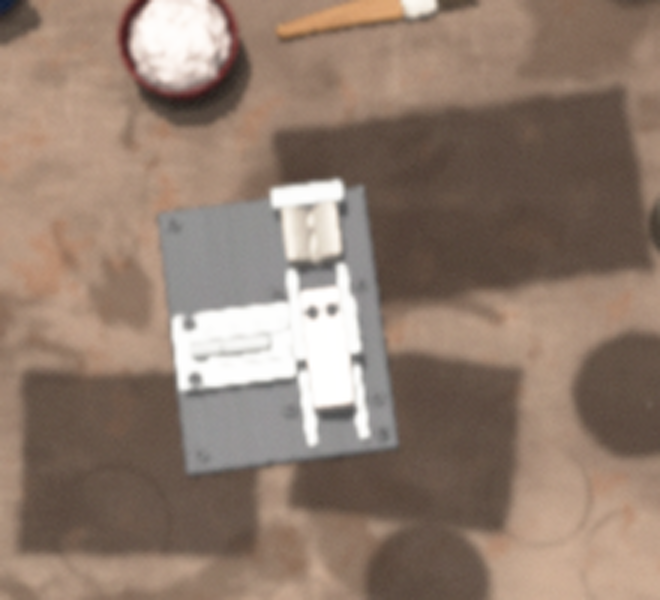

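The pictures show the fixture slightly yawed, with the jaw drawn back and the pin lying on its rest. The plate corners in the top crop are (159,213), (363,185), (397,445) and (187,473). In the scene crop they are about (203,258), (358,294), (436,184) and (298,155).

```bash
cat > h.py <<'E'
import numpy as np
def ray(view,vfov,cx,cy,u,v,z):
    V=np.array(view);f=240/np.tan(np.radians(vfov/2))
    d=V[:3,:3].T@np.array([(u-cx)/f,-(v-cy)/f,-1]);o=-V[:3,:3].T@V[:3,3]
    return o+d*(z-o[2])/d[2]
def fit(A,B): # 2D rigid B=R A+t
    a=A-A.mean(0);b=B-B.mean(0)
    th=np.arctan2((a[:,0]*b[:,1]-a[:,1]*b[:,0]).sum(),(a*b).sum())
    R=np.array([[np.cos(th),-np.sin(th)],[np.sin(th),np.cos(th)]]);t=B.mean(0)-R@A.mean(0)
    return th,t,B-(A@R.T+t)
E
python3 - <<'E'
from h import *
from workcell import bot
A=np.array([[.128,.13],[.128,-.05],[-.1,-.05],[-.1,.13]])
for c,P,s,o in (('top',[(159,213),(363,185),(397,445),(187,473)],3,(210,140)),('scene',[(298,155),(436,184),(358,294),(203,258)],2.3,(160,170))):
    f=bot.grab_frame(c);k=(f['view'],f['vfov'],f['cx'],f['cy'])
    W=np.array([ray(*k,u/s+o[0],v/s+o[1],.012)[:2] for u,v in P])
    th,t,r=fit(A,W);print(c,th,t,(r*1e3).round(1).tolist())
    R=np.array([[np.cos(th),-np.sin(th)],[np.sin(th),np.cos(th)]])
    if c=='top':
        for n,u,v,z in(('jawback',331,408,.06),('jaw front',321,289,.06),('pinrear',193,348,.048),('pinnose',270,341,.048),('ress end',177,352,.032)):
            w=ray(*k,u/s+o[0],v/s+o[1],z)[:2];print(n,w,R.T@(w-t))
for q,n in ((np.array([-.1,0]),'back'),): print(R@q+t)
E
```

```text
top 0.1132560126510947 [ 0.55578308 -0.02378792] [[-1.9, -2.2], [-0.3, 0.8], [1.3, 2.0], [0.9, -0.7]]
jawback [ 0.48967898 -0.02817954] [-0.06617691  0.00310721]
jaw front [ 0.5883875  -0.02132902] [ 0.03267343 -0.00124161]
pinrear [0.54273113 0.08518839] [-0.00065248  0.10975319]
pinnose [0.5475881  0.02154419] [-0.00301932  0.04596783]
ress end [0.54207483 0.09998039] [0.00036713 0.1245246 ]
scene 0.11991543620781395 [ 0.55417636 -0.0269781 ] [[-0.0, -4.2], [-0.6, 2.7], [1.6, 3.9], [-1.0, -2.4]]
[ 0.45489448 -0.03894092]
```

Call:
apply_moves(claw=[0,0,0,0,0,0,0,0,0,0,0,0,0,0,0,0,0,0,0,0], xyz=[[0,0,0],[0,0,0],[0,0,0],[-0.0103,-0.0385,0],[-0.0103,-0.0385,0],[-0.0103,-0.0385,0],[-0.0103,-0.0385,0],[-0.0103,-0.0385,0],[-0.0103,-0.0385,0],[-0.0103,-0.0385,0],[-0.0103,-0.0385,0],[-0.0103,-0.0385,0],[-0.0103,-0.0385,0],[-0.0103,-0.0385,0],[-0.0103,-0.0385,0],[-0.0103,-0.0385,0],[-0.0103,-0.0385,0],[-0.0103,-0.0385,0],[-0.0103,-0.0385,0],[-0.0103,-0.0385,0]], twist=[[0,0,-0.145],[0,0,-0.145],[0,0,-0.145],[0,0,0],[0,0,0],[0,0,0],[0,0,0],[0,0,0],[0,0,0],[0,0,0],[0,0,0],[0,0,0],[0,0,0],[0,0,0],[0,0,0],[0,0,0],[0,0,0],[0,0,0],[0,0,0],[0,0,0]], force=40)

```text
clock: 3.3
position: [0.4461, -0.0384, 0.2316]
tool_rot: [-3.142, 0.001, -3.026]
force: [0.2, 1.3, -0.2]
grip_width: 0.0002
finger_force: 0.0
```

Run:
```python
from workcell import bot
import cv2
f=bot.grab_frame('wrist'); cv2.imwrite('pics/w1.png',f['img'][:,:,::-1]); print(f['vfov'],f['cx'],f['cy'],f['view'].round(3).tolist())
```

```text
65.70646984690485 318.1564153702118 239.96863651756547 [[-0.115, 0.993, 0.0, 0.089], [-0.949, -0.11, -0.295, 0.457], [-0.293, -0.034, 0.955, -0.248], [0.0, 0.0, 0.0, 1.0]]
```

View pics/w1.png

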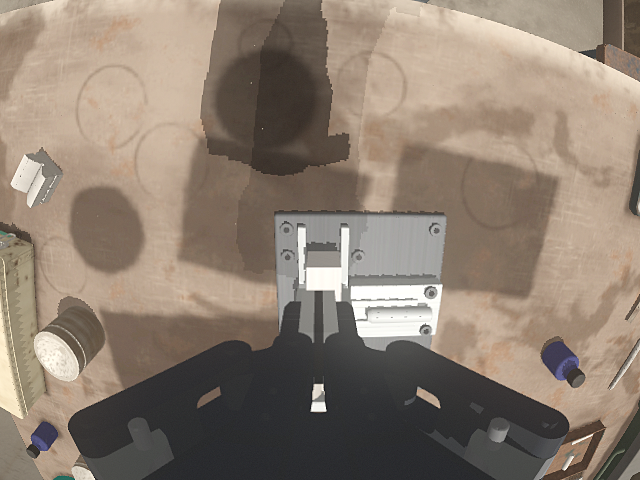

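The plate's rear edge runs level, from (276,212) to (446,212), so the tool's yaw matches the fixture. The jaw's rear top edge is at about (307–340, 267) and the pin's rear end at about (431,314).

```bash
cat >> h.py <<'E'
def fray(f,u,v,z):
    V=np.array(f['view']);F=240/np.tan(np.radians(f['vfov']/2));a,b=u-f['cx'],v-f['cy'];r=np.hypot(a,b);t=r/F
    d=V[:3,:3].T@np.array([a/r*np.sin(t),-b/r*np.sin(t),-np.cos(t)]);o=-V[:3,:3].T@V[:3,3]
    return o+d*(z-o[2])/d[2]
E
python3 - <<'E'
from h import *
from workcell import bot
f=bot.grab_frame('wrist')
th=.1155;R=np.array([[np.cos(th),-np.sin(th)],[np.sin(th),np.cos(th)]]);t=np.array([.555,-.0245])
for n,u,v,z in (('BR',276,212,.012),('BL',446,212,.012),('jbR',307,267,.06),('jbL',340,267,.06),('strips',301,228,.022),('strips',345,228,.022),('pinrear top',431,314,.044),('rest end',441,284,.032)):
    w=fray(f,u,v,z)[:2];print(n,w.round(4),(R.T@(w-t)).round(4))
E
```

```text
BR [ 0.4596 -0.0847] [-0.1018 -0.0488]
BL [0.4392 0.088 ] [-0.1021  0.1251]
jbR [ 0.4955 -0.0485] [-0.0618 -0.0169]
jbL [ 0.4922 -0.0189] [-0.0617  0.0128]
strips [ 0.4705 -0.0581] [-0.0878 -0.0236]
strips [ 0.4657 -0.0154] [-0.0876  0.0194]
pinrear top [0.5405 0.0838] [-0.0019  0.1092]
rest end [0.511  0.0915] [-0.0303  0.1203]
```

Call:
apply_moves(claw=[0,0,0,0,0,0,0,0,0,0,0,0,0,0,0,0], xyz=[[0,0,0.033],[0,0,0.033],[0,0,0.033],[0,0,0.033],[0,0,0.033],[0,0,0.034],[-0.01,0,0],[-0.01,0,0],[-0.006,0,0],[-0.006,0,0],[-0.006,0,0],[-0.005,0,0],[-0.005,0,0],[-0.004,0,0],[-0.004,0,0],[0,0,0]], twist=[[0,0,0],[0,0,0],[0,0,0],[0,0,0],[0,0,0],[0,0,0],[0,0,0],[0,0,0],[0,0,0],[0,0,0],[0,0,0],[0,0,0],[0,0,0],[0,0,0],[0,0,0],[0,0,0]])

```text
clock: 5.0
position: [0.502, -0.0303, 0.0323]
tool_rot: [-3.141, 0.001, -3.026]
force: [-0.3, -0.5, 0.8]
grip_width: 0.0001
finger_force: 0.0
```

Call:
apply_moves(claw=[0,0,0,0,0], xyz=[[-0.003,0,0],[-0.002,0,0],[-0.002,0,0],[-0.002,0,0],[-0.001,0,0]], twist=[[0,0,0],[0,0,0],[0,0,0],[0,0,0],[0,0,0]])

```text
clock: 5.5
position: [0.5113, -0.0292, 0.0322]
tool_rot: [-3.142, -0.0, -3.026]
force: [-2.7, -0.5, 0.9]
grip_width: 0.0001
finger_force: 1.6
```

Contact is showing as about 3 N of friction. I'll push on in small steps to the stop.

Call:
apply_moves(claw=[0,0,0,0], xyz=[[-0.001,0,0],[-0.001,0,0],[-0.001,0,0],[-0.001,0,0]], twist=[[0,0,0],[0,0,0],[0,0,0],[0,0,0]])

```text
clock: 5.9
position: [0.5119, -0.0292, 0.0319]
tool_rot: [3.141, -0.007, -3.027]
force: [-24.0, -2.1, 15.5]
grip_width: -0.0001
finger_force: 12.6
```

Call:
apply_moves(claw=[0,0,0], xyz=[[-0.001,0,0],[-0.001,0,0],[-0.001,0,0]], twist=[[0,0,0],[0,0,0],[0,0,0]])

```text
clock: 6.2
position: [0.5119, -0.0291, 0.0315]
tool_rot: [3.141, -0.012, -3.027]
force: [-38.9, -3.7, 25.1]
grip_width: -0.0004
finger_force: 20.3
```

Call:
apply_moves(claw=[0,0,0,0,0,0,0,0,0,0], xyz=[[0.01,0,0],[0.01,0,0],[0,0,-0.035],[0,0,-0.035],[-0.0114,0.029,0],[-0.0114,0.029,0],[-0.0114,0.029,0],[-0.0114,0.029,0],[-0.0114,0.029,0],[0,0,0]], twist=[[0,0,0],[0,0,0],[0,0,0],[0,0,0],[0,0,0],[0,0,0],[0,0,0],[0,0,0],[0,0,0],[0,0,0]])

```text
clock: 7.2
position: [0.539, 0.1247, 0.1023]
tool_rot: [3.14, 0.002, -3.021]
force: [0.2, -0.5, 0.4]
grip_width: -0.0
finger_force: 0.0
```

Run:
```python
from h import *
from workcell import bot
import cv2
th=.1155;R=np.array([[np.cos(th),-np.sin(th)],[np.sin(th),np.cos(th)]]);t=np.array([.555,-.0245])
f=bot.grab_frame('top'); cv2.imwrite('pics/t2.png',cv2.resize(f['img'][200:300,260:380,::-1],None,fx=6,fy=6,interpolation=cv2.INTER_CUBIC))
p=bot.observe()['position'];print(p,R.T@(p[:2]-t),p[2])
```

```text
[0.53855492 0.1221171  0.10226562] [0.00056114 0.14753542] 0.10226561961404487
```

View pics/t2.png

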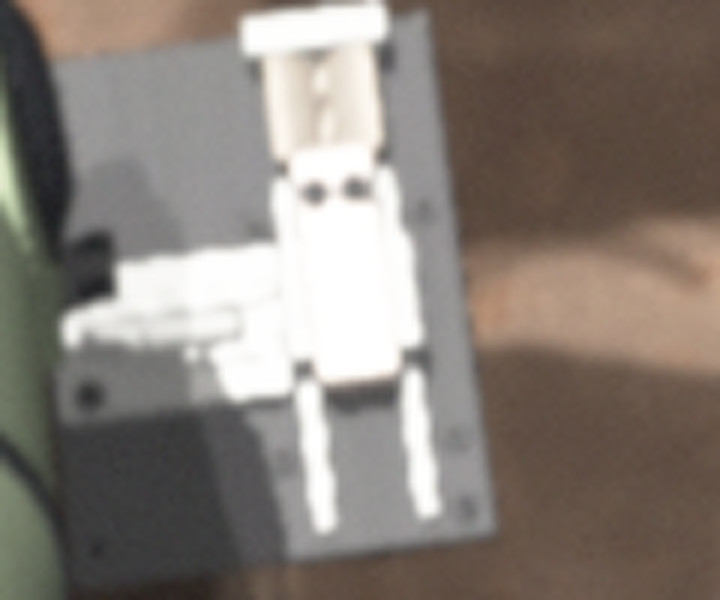

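The jaw is home: its rear face now sits just behind the lugs, at row ~380. Next I'll descend behind the pin and start pushing.

Call:
apply_moves(claw=[0,0,0,0,0,0,0,0,0,0,0,0,0], xyz=[[0,0,0.032],[0,0,0.0315],[0,0,0],[0,-0.01,0],[0,-0.006,0],[0,-0.006,0],[0,-0.006,0],[0,-0.006,0],[0,-0.006,0],[0,-0.006,0],[0,-0.004,0],[0,-0.004,0],[0,0,0]], twist=[[0,0,0],[0,0,0],[0,0,0],[0,0,0],[0,0,0],[0,0,0],[0,0,0],[0,0,0],[0,0,0],[0,0,0],[0,0,0],[0,0,0],[0,0,0]])

```text
clock: 8.55
position: [0.5448, 0.0657, 0.0393]
tool_rot: [3.142, 0.001, -3.027]
force: [0.0, 0.8, 1.3]
grip_width: 0.0
finger_force: 0.7
```

```bash
cat > p.py <<'E'
from h import *
from workcell import bot
import cv2
th=.1155;R=np.array([[np.cos(th),-np.sin(th)],[np.sin(th),np.cos(th)]]);t=np.array([.555,-.0245])
s=bot.observe();p=s['position'];print(p,R.T@(p[:2]-t),s['force'])
E
python3 p.py
```

```text
[0.5448372  0.06571332 0.03925412] [0.0003014  0.09078345] [0.04169315 0.76241509 1.26647041]
```

Call:
apply_moves(claw=[0,0,0,0,0,0,0,0,0,0], xyz=[[0,-0.005,0],[0,-0.005,0],[0,-0.005,0],[0,-0.005,0],[0,-0.005,0],[0,-0.005,0],[0,-0.004,0],[0,-0.004,0],[0,-0.004,0],[0,0,0]], twist=[[0,0,0],[0,0,0],[0,0,0],[0,0,0],[0,0,0],[0,0,0],[0,0,0],[0,0,0],[0,0,0],[0,0,0]])

```text
clock: 9.55
position: [0.5492, 0.0236, 0.0387]
tool_rot: [-3.141, -0.0, -3.027]
force: [-0.4, 0.6, -0.8]
grip_width: -0.0002
finger_force: 0.1
```

Call:
apply_moves(claw=[0,0,0,0], xyz=[[0,-0.002,0],[0,-0.002,0],[0,-0.001,0],[0,-0.001,0]], twist=[[0,0,0],[0,0,0],[0,0,0],[0,0,0]])

```text
clock: 9.95
position: [0.5498, 0.0192, 0.0387]
tool_rot: [3.141, -0.0, -3.026]
force: [-1.8, 7.9, 1.0]
grip_width: -0.0
finger_force: 4.3
```

```bash
python3 p.py
```

```text
[0.54980163 0.01920069 0.03872006] [-0.00012752  0.0440086 ] [-1.84997826  7.85053339  1.04102201]
```

Call:
apply_moves(claw=[0,0,0,0], xyz=[[0,-0.001,0],[0,-0.001,0],[0,-0.001,0],[0,0,0]], twist=[[0,0,0],[0,0,0],[0,0,0],[0,0,0]])

```text
clock: 10.35
position: [0.5498, 0.019, 0.0387]
tool_rot: [3.138, -0.001, -3.024]
force: [-4.0, 20.5, 2.9]
grip_width: -0.0002
finger_force: 10.1
```

```bash
python3 p.py
```

```text
[0.54978542 0.01903717 0.03870278] [-0.00016247  0.04384804] [-4.02485102 20.46332617  2.86238134]
```

Call:
apply_moves(claw=[0,0,0,0,0,0,0,0,0,0,0,0,0,0], xyz=[[0,0.005,0],[0,0.02,0],[0,0.03,0],[0,0,-0.03],[0,0,-0.04],[0,0,-0.04],[0.02,0,-0.04],[0.04,0,-0.02],[0.04,0,0],[0.04,0,0],[0,0.03,0],[0,0.03,0],[0,0,0],[0,0,0]], twist=[[0,0,0],[0,0,0],[0,0,0],[0,0,0],[0,0,0],[0,0,0],[0,0,0],[0,0,0],[0,0,0],[0,0,0],[0,0,0],[0,0,0],[0,0,0],[0,0,0]])

```text
clock: 11.75
position: [0.398, 0.1138, 0.2088]
tool_rot: [-3.141, 0.0, -3.025]
force: [-0.6, -0.1, -0.2]
grip_width: 0.0002
finger_force: 0.0
```

Run:
```python
from workcell import bot
import cv2,numpy as np
I=[]
for c,(a,b,u,v) in {'scene':(230,310,240,360),'top':(180,300,260,350),'wrist':(140,380,200,500)}.items():
    im=bot.grab_frame(c)['img'][a:b,u:v,::-1]; k=390/im.shape[1]
    I.append(cv2.resize(im,None,fx=k,fy=k,interpolation=cv2.INTER_CUBIC))
C=np.zeros((580,780,3),np.uint8)
C[:I[0].shape[0],:390]=I[0][:,:390]; C[268:580,:390]=I[2][:312]; C[:I[1].shape[0],390:780]=I[1][:580]
cv2.imwrite('pics/f.png',C)
```

```text
(no output)
```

View pics/f.png

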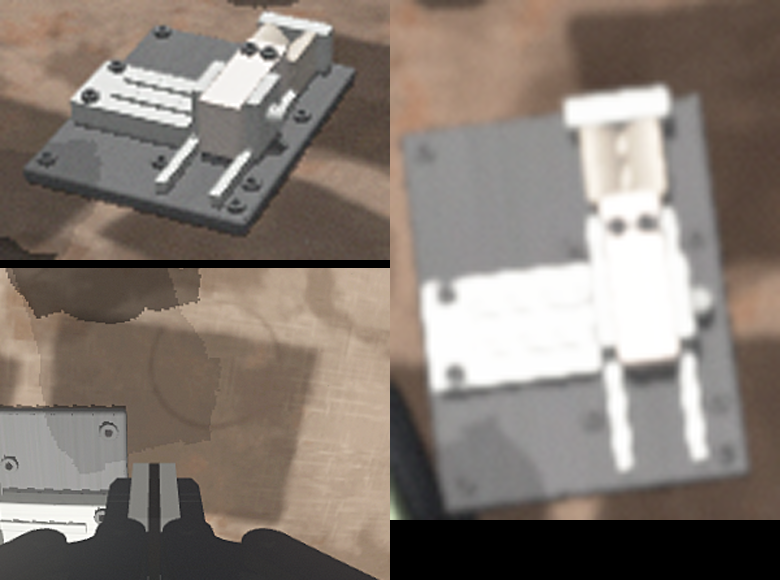

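The rest is empty, and the pin's nose stands out of the far lug at about (285,105) in the scene view and (700,303) in the top view. The jaw is home and the arm is clear.

```bash
python3 -c "
from workcell import bot
print(bot.job_done())"
```

```text
the job is handed in; nothing more can be done
None
```

The job is handed in at about 12 s; the final pictures show the jaw home and the pin's nose out of the far lug. I took the rear end as flush because the fingers stopped against the near lug's face. No verdict came back. The arm went nowhere near the v-block, turned die or ink bottle.

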